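# Lock out the lathe's belt drive and take off its belt cover

### The job

Make the lathe's belt-drive box ready for a belt change: first slide the lock bolt on its deck fully home into its keeper, and leave it there. Then take the belt cover off: pinch it across its middle so that its snap tab is pressed in, lift it while keeping the tab pressed, and set it down (no dropping) the right way up and flat on the plywood board, both ends on the board, and let go, leaving the other things on the bench alone.

Things in the scene. Friction and masses are not known exactly. Their poses are not given: they have to be found in the camera images.
- drive_box: Fixed grey steel box 240 (x) x 180 (y) x 75 mm high; motor 84 mm thick, 100 mm long on its +x end (top 85 mm up). Origin: centre of its underside, on the bench; z up. Flat top (deck) at z = 75 mm, 6 mm thick, with an opening 160 (x) x 54 (y) mm centred at x = 0, y = -30 mm, filled by the cover. The lock bolt runs along x on the deck at y = +50 mm.
- cover: Loose black plastic hollow cap, 156 (x) x 51 (y) x 55 mm high, end flanges make it 180 mm in x; 0.18 kg. Origin: centre of its underside, z up. Seated: axes as drive_box, origin at (0, -30, 61) mm in it, lowest 14 mm in the opening (1.5 mm play), 41 mm above the deck. Snap tab mid -y side; +y side a plain wall at y = 25.5 mm. Unpressed, it cannot be lifted over 2 mm. It stands flat on its rim.
- tab_face (a point): Middle of the outer face of the snap tab, a ribbed thumb pad 34 mm wide (x), 32 mm high, at (0, -28.5, 36) mm in cover when free, 22 mm above the deck when seated; moves with the tab. Pinch across the cover's y at x = 0, 12 to 38 mm above the deck: 54 mm wide over tab and far wall, 46 mm with the tab pressed. Clear deck on both sides for fingers.
- snap_tab (a joint): How far the spring tab is pressed inward (towards the cover's +y), m: 0 = free, 0.008 = stop. Force about 3 N to start, 8.5 N at the stop; springs back. From about 0.006 its hook (under the deck) is clear of the deck edge. It stays pressed as long as it is pinched.
- lock_bolt (a joint): Travel of the lock bolt along drive_box's +x, m: 0 = fully drawn back, 0.05 = fully home at its stop, rod end through the keeper. Starts between 0 and 0.012. Slides with about 3 N friction and stays where left.
- bolt_fin (a point): Top centre of the lock bolt's upright steel fin, 18 mm (x) x 10 mm (y), reaching 52 mm above the deck; at drive_box (-35 mm + travel, 50, 127) mm; axes as drive_box. Pinch it across y from above and slide it along drive_box +x. Guides and keeper in line with it are no higher than 20 mm above the deck.
- keeper (a point): Mouth of the fixed keeper, a steel staple on the deck, at (62, 50, 85) mm in drive_box; the rod (12 mm in diameter) ends 30 mm beyond this mouth when fully home.
- board: Fixed bare plywood offcut board lying on the bench, 240 (x) x 180 (y) x 10 mm. Origin: centre of its underside; its top at z = 10 mm.
- cover_end_a (a point): Outer edge of the cover's flange at its -x end, (-90, 0, 16.5) mm in cover.
- cover_end_b (a point): Outer edge of the cover's flange at its +x end, (90, 0, 16.5) mm in cover.
- wax_jar: Bystander: jar with a steel lid, 66 mm in diameter, 75 mm high, standing about 165 mm from drive_box's centre on its -x side. Origin: centre of its underside.
- turned_bowl: Bystander: turned wooden bowl, 110 mm in diameter, 50 mm high, about 190 mm from the board's centre on its +x side. Origin: centre of its underside.
- mallet: Bystander: hammer 270 mm long lying at the left of the bench.
- gouge: Bystander: turning gouge 360 mm long, dark wooden handle and steel blade, lying at the right of the bench.
- bowl_blank: Bystander: round wooden blank 130 mm in diameter, 50 mm high, at the left of the bench. Origin: centre of its underside.
- bench_brush: Bystander: bench brush 200 mm long lying at the right of the bench.
Not all that is in view belongs to the job. What is meant by the cover is not blue or red, and is the larger of those in its own colour.

How it is judged (in metres and radians):
On the way, in this order (a step that is already met when the one before it is completed fails the run):
1. the lock bolt is fully home in its keeper (within 4 mm of its stop), the cover still seated (value of joint lock_bolt above 0.046 m and z of cover in the frame of drive_box below 0.066 m), for 0.2 s.
2. the cover has been lifted clear of the deck (30 mm up) with its snap tab held pressed (more than 4 mm) (value of joint snap_tab above 0.004 m and z of cover in the frame of drive_box above 0.091 m and angle between cover's own z axis and vertical below 0.5 rad), for 0.1 s.
At the end, for the whole second after the job is handed in: The lock bolt is within 4 mm of its home stop; the cover lies at rest, right way up (within 0.06 rad) and flat on the board (underside within 4 mm of the board's top), both its ends over the board (2 mm grace), its tab sprung back (value of joint lock_bolt above 0.046 m and angle between cover's own z axis and vertical below 0.06 rad and z of cover in the frame of board between 0.007 and 0.014 m and x of cover_end_a in the frame of board between -0.122 and 0.122 m and y of cover_end_a in the frame of board between -0.092 and 0.092 m and x of cover_end_b in the frame of board between -0.122 and 0.122 m and y of cover_end_b in the frame of board between -0.092 and 0.092 m and linear speed of cover below 0.02 m/s and value of joint snap_tab below 0.002 m); the robot touches nothing.
It fails at once if the cover dropped: let go more than 30 mm above the board (horizontal distance between cover and board below 0.16 m and z of cover in the frame of board above 0.042 m and contact force between cover and the fingers below 0.05 N).
It fails at once if the cover turned over or tipped by more than 0.8 rad (angle between cover's own z axis and vertical above 0.8 rad).
It fails at once if a bystander pushed more than 40 mm from its place (distance of any of wax_jar, turned_bowl, mallet, gouge, bowl_blank, bench_brush from where it was at the start of the episode above 0.04 m).
It also fails if it takes over 50 s, if anything falls off the work surface, if the arm or the gripper's body presses on something with over 40 N, if the wrist force passes 120 N, or if a joint passes its speed limit or range.

### The arm

A 6-joint arm with a two-finger parallel gripper is mounted at the origin on the work surface. World frame = base frame: x ahead of the robot, y to its left, z up, the work surface at z = 0. Lengths are in mm, angles in rad, forces in N, time in s.
With the tool pointing down it reaches from about 400 to 925 mm from the base axis. Payload 3.4 kg.
Tool frame: the origin (TCP) lies midway between the tips of the shut fingers; the grasp point (between the pads) lies behind it (manip.pinch_z is the z of the grasp point in the tool frame, in mm); z points along the fingers, y is the line along which they close (so a half turn about z gives the same grasp; the last joint's range is limited). The gripper opens to 85 mm and grips with 20 to 120 N. Pads are 22 mm wide; open, the fingers measure 114 mm over their backs; the gripper's body (76 mm by 85 mm) begins 54 mm behind the grasp point. The pads swing forward as they close: fully open they stand 13 mm farther back than shut.
Start: joints at [-1.306, 0.307, 1.506, -0, 1.328, -0.073], TCP at [190.538, -542.518, 231.305] pointing down, gripper open.
Joint ranges: [-3.12, 3.12], [-1.05, 2.28], [0.14, 2.33], [-1.42, 4.57], [0.1, 2.73], [-2.68, 2.68]. Speed limits (rad/s): [2.57, 2.57, 3.14, 3.14, 3.14, 3.14].

### API

Orientations are given as a unit quaternion [w, x, y, z].
In Python, from bench import manip gives the robot as it stands. The module is installed in compiled form; this text tells all that it offers.
- The arm moves only by the tool drive_tool, never from a script. Its argument "increments" is a list of rows, each a list of 7 numbers: the closure, from -1 (fully open) to 1 (shut), then the shift along the tool's x, y, z in mm, then the turn, a rotation vector about the tool's x, y, z in degrees. A call has exactly 10 rows; each row shifts and turns the commanded pose from where the row before left it, along the tool's axes as they then stand; what a row does not reach is not made up. A row lasts 1/10 s, in which the tool goes at most 50 mm and 8.59 degrees, less where a joint would pass 70% of its speed; a pose out of reach is approached as far as the arm can. A call with a gripper value outside its range is refused whole. The fingers move at their own pace and stop on an object; the grip force is fixed at half the most. Time passes only in rows, so rows that do not move let the fingers close, or fill a call up. It gives the time, the measured TCP pose, the force, the opening and the grip force at its end, in the units of the state.
- manip.get_obs(): the state, without advancing time (a new reading comes with each control period).
- manip.snapshot(name): name is "scene" or "top" or "wrist"; returns the picture (384x512x3 uint8, red, green, blue); there is no depth.
- manip.camera_info(name): a dict with "K" (3x3 intrinsics, pixels), "R" (3x3) and "t" (3): a world point X has camera coordinates R X + t. Camera axes: x right, y down, z forward; pixel columns grow to the right and rows downward; lengths in mm; the calibration is good to about 2 mm. A picture is of the moment at which its call begins: read the wrist's pose just before it. camera_info takes no time and is no camera call; for the wrist camera it gives the pose at the moment of the call.
- manip.sign_off(): hands the job in; it is judged then, once.
The state is a dict: "time": time; "q": joint angles; "joint_vel": joint speeds; "joint_efforts": joint torques, N m; "ee_pos": TCP position; "tcp_rot": TCP orientation; "contact_force": force on the tool from outside, world axes, zero at the start; "wrist_torque": the same for the moment, N m; "opening": finger opening in mm; "grasp_force": force on a finger pad.
Only numpy, scipy, OpenCV 4.12 (cv2) and the standard library are available. Lean on these libraries where they do the work, as an engineer would, in place of code of your own. Each camera call takes 0.05 s, during which the arm holds its last target. There are 200 camera calls.

## Working session

There is one attempt and no reset: what is moved stays moved. The work goes in short steps, Python scripts to look and compute and a tool call to move; the robot and the scene stay as the last step left them, time stands still between calls to the robot, and variables do not carry over. Pictures are saved under pics/ and viewed, at most 12 in all, crops included, and the job is handed in when it is done.

Besides the shell and the picture viewer there is one more tool, called as name(argument=value, ...), one argument or row to a line, values as JSON. drive_tool: Moves the arm, as the interface text tells. Its arguments: {"type":"object","properties":{"increments":{"type":"array"}},"required":["increments"]}

```bash
mkdir -p pics; python3 - <<'E'
from bench import manip
import cv2,numpy as np
print(manip.pinch_z, manip.get_obs())
for n in ("scene","top"):
    im=manip.snapshot(n); cv2.imwrite(f"pics/{n}0.png",im[:,:,::-1])
    c=manip.camera_info(n); print(n,np.round(c["K"],1).tolist(),np.round(c["R"],3).tolist(),np.round(c["t"],1))
E
```

```text
-18.700000000000003 {'time': 0.0, 'q': array([-1.30650474e+00,  3.07572713e-01,  1.50766869e+00,  5.59439214e-06,
        1.32841288e+00, -7.34994755e-02]), 'joint_vel': array([ 5.73923662e-04, -6.40244205e-04,  1.23512314e-03, -3.21630587e-03,
        3.07474479e-05, -2.96220420e-04]), 'joint_efforts': array([ 2.37398199e-03, -4.57550061e+01, -2.51919276e+01,  2.32858738e-04,
        1.30496122e-02, -1.61104145e-05]), 'ee_pos': array([ 190.35279514, -541.83569532,  230.38298891]), 'tcp_rot': array([-1.02638645e-03,  9.85770612e-01,  1.68092945e-01, -9.54841855e-05]), 'contact_force': array([-0.25337575,  0.07706155, -1.04004338]), 'wrist_torque': array([ 0.02350549,  0.05860455, -0.00667737]), 'grasp_force': 0.0, 'opening': 85.41597692681702}
scene [[435.1, 0.0, 257.0], [0.0, 435.1, 193.4], [0.0, 0.0, 1.0]] [[-0.498, 0.867, -0.003], [0.707, 0.404, -0.58], [-0.502, -0.291, -0.814]] [ 254.6 -249.8 1863.6]
top [[413.7, 0.0, 257.8], [0.0, 413.7, 200.7], [0.0, 0.0, 1.0]] [[-0.024, -1.0, -0.0], [-0.996, 0.024, -0.086], [0.086, -0.002, -0.996]] [ -37.4  486.7 1671.3]
```

View pics/top0.png

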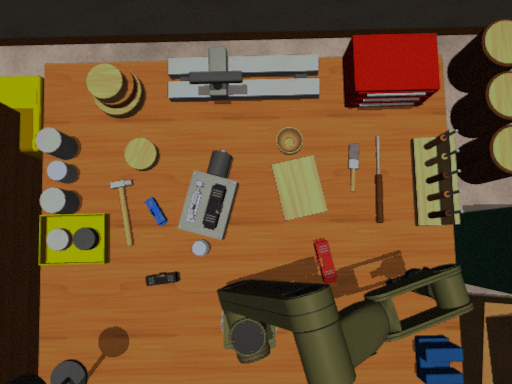

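View pics/scene0.png

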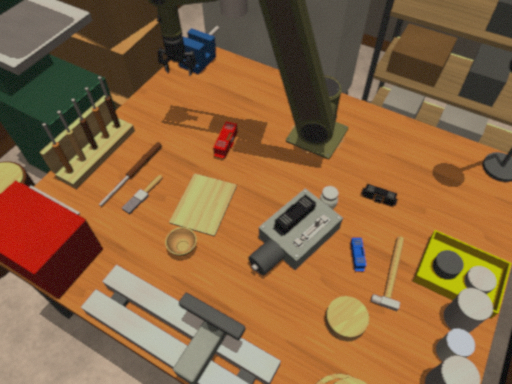

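Top view: the cover candidates are black at (213,205) on the grey box, small black (162,279), blue (156,211) and red (325,260). By the description it is the black one on the box, the larger black. The motor (220,160) marks box +x, the bolt is at (195,203), and the board is at (300,188).

```bash
cat > h.py <<'E'
from bench import manip
import cv2,numpy as np
from scipy.spatial.transform import Rotation as Ro
def cast(c,uv,z):
    uv=np.atleast_2d(np.asarray(uv,float)); d=np.c_[uv,np.ones(len(uv))]@np.linalg.inv(c["K"]).T@c["R"]
    o=-c["R"].T@c["t"]; return o+d*((z-o[2])/d[:,2])[:,None]
def proj(c,X):
    p=(np.atleast_2d(X)@c["R"].T+c["t"])@c["K"].T; return p[:,:2]/p[:,2:]
def rot():
    q=manip.get_obs()["tcp_rot"]; return Ro.from_quat([q[1],q[2],q[3],q[0]])
def biggest(m,roi):
    k=np.zeros_like(m);x0,y0,x1,y1=roi;k[y0:y1,x0:x1]=m[y0:y1,x0:x1]
    cs,_=cv2.findContours(k,cv2.RETR_EXTERNAL,cv2.CHAIN_APPROX_NONE); return max(cs,key=cv2.contourArea)
E
python3 - <<'E'
from h import *
im=cv2.imread("pics/top0.png");hsv=cv2.cvtColor(im,cv2.COLOR_BGR2HSV);c=manip.camera_info("top")
for p in [(230,205),(186,225),(300,188),(250,230),(213,205),(226,226)]: print(p,hsv[p[1],p[0]])
g=((hsv[...,1]<70)&(hsv[...,2]>60)).astype(np.uint8)*255
b=cv2.inRange(hsv,(18,60,120),(35,140,255))
for n,m,roi,z in(("box",g,(170,165,245,245),75),("board",b,(265,150,335,225),10)):
    k=biggest(m,roi);r=cv2.minAreaRect(k);P=cast(c,cv2.boxPoints(r),z);print(n,cv2.boxPoints(r).round(1).tolist(),P.round(0).tolist(),"ctr",cast(c,r[0],z).round(0),np.linalg.norm(np.diff(P,axis=0),axis=1).round())
cv2.imwrite("pics/c1.png",cv2.resize(im[135:255,140:340],None,fx=4,fy=4,interpolation=cv2.INTER_CUBIC))
E
```

```text
(230, 205) [ 34  18 114]
(186, 225) [ 37  16 140]
(300, 188) [ 32  92 158]
(250, 230) [ 15 182 158]
(213, 205) [165  13  39]
(226, 226) [  9 111  55]
box [[177.39999389648438, 227.8000030517578], [196.1999969482422, 157.8000030517578], [240.60000610351562, 169.6999969482422], [221.6999969482422, 239.6999969482422]] [[382.0, 270.0, 75.0], [659.0, 193.0, 75.0], [607.0, 17.0, 75.0], [331.0, 96.0, 75.0]] ctr [[494. 144.  75.]] [288. 184. 287.]
board [[270.8999938964844, 164.1999969482422], [313.5, 154.0], [327.1000061035156, 210.60000610351562], [284.6000061035156, 220.8000030517578]] [[637.0, -107.0, 10.0], [676.0, -285.0, 10.0], [439.0, -333.0, 10.0], [401.0, -157.0, 10.0]] ctr [[ 538. -221.   10.]] [182. 242. 180.]
```

View pics/c1.png

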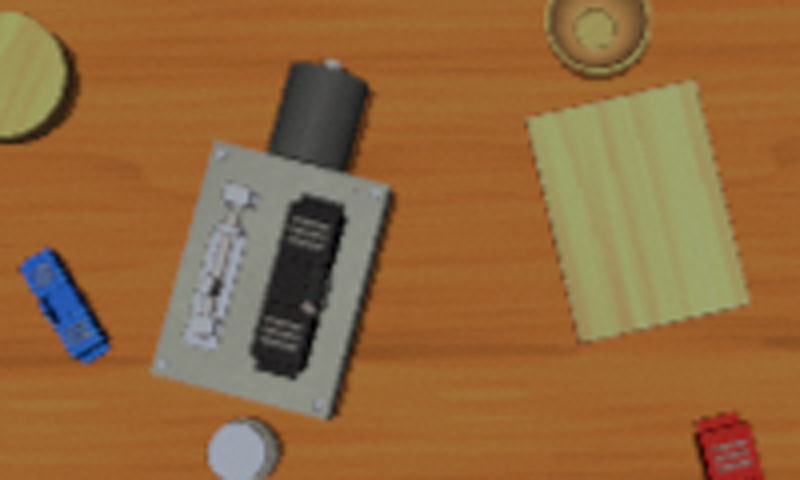

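The crop confirms the choice: the black cover lies on the grey deck (crop 300,285), with the bolt fin at about (215,288) beside it and the jar at (243,452). Next I compute the pose to look from.

```bash
python3 - <<'E'
from h import *
c=manip.camera_info("top")
uv=np.array([(215,142),(390,186),(332,418),(152,374)])/4+np.array([140,135])
P=cast(c,uv,75);print(P.round(0).tolist(),P.mean(0).round(1),np.linalg.norm(np.diff(P,axis=0),axis=1))
d=(P[0]+P[1]-P[2]-P[3]);print("yaw",np.degrees(np.arctan2(d[1],d[0])))
w=manip.camera_info("wrist");o=manip.get_obs();R=rot().as_matrix()
print(R.round(3).tolist(),"cam in tool",(R.T@(-w["R"].T@w["t"]-o["ee_pos"])).round(1),(w["R"]@R).round(3).tolist(),w["K"].round(1).tolist())
# joint-space hints: box centre in tool frame
C=P.mean(0);print("delta to box centre z260 in tool",(R.T@(np.array([C[0],C[1],260])-o["ee_pos"])).round(0))
E
```

```text
[[608.0, 203.0, 75.0], [560.0, 30.0, 75.0], [332.0, 91.0, 75.0], [379.0, 268.0, 75.0]] [469.6 148.   75. ] [180.05011791 236.3258841  182.64882612]
yaw -15.41701555658907
[[0.943, 0.331, -0.0], [0.331, -0.943, 0.002], [0.0, -0.002, -1.0]] cam in tool [  75.    -0.2 -142.3] [[0.001, 1.0, -0.0], [-0.955, 0.001, -0.298], [-0.298, 0.001, 0.955]] [[267.1, 0.0, 257.1], [0.0, 267.1, 190.2], [0.0, 0.0, 1.0]]
delta to box centre z260 in tool [ 492. -558.  -28.]
```

```bash
cat >> h.py <<'E'
def plan(tgt,yaw,n,start=None,syaw=None):
    """per-row constant tool shift and z-turn to reach xyz, tool-x yaw (deg), tool down"""
    o=manip.get_obs();R=rot().as_matrix();p=o["ee_pos"] if start is None else np.array(start,float)
    y0=np.degrees(np.arctan2(R[1,0],R[0,0])) if syaw is None else syaw
    dy=(yaw-y0+180)%360-180
    A=0
    for k in range(n):
        a=np.radians(y0+dy*k/n);A=A+np.array([[np.cos(a),np.sin(a),0],[np.sin(a),-np.cos(a),0],[0,0,-1]])
    print("row:",np.linalg.solve(A,np.array(tgt)-p).round(2),"turn z",round(-dy/n,3), "from",p.round(1),"yaw",round(y0,2))
E
python3 - <<'E'
from h import *
plan((500,-180,270),2,10)
plan((508,137,270),-15.4,10,(500,-180,270),2)
E
```

```text
row: [ 37.72 -29.37  -3.95] turn z 1.736 from [ 190.4 -541.9  230.5] yaw 19.36
row: [ -2.43 -31.74  -0.  ] turn z 1.74 from [ 500. -180.  270.] yaw 2
```

drive_tool(
  increments=[
    [-1,37.7,-29.4,-4,0,0,1.74],
    [-1,37.7,-29.4,-4,0,0,1.74],
    [-1,37.7,-29.4,-4,0,0,1.74],
    [-1,37.7,-29.4,-4,0,0,1.74],
    [-1,37.7,-29.4,-4,0,0,1.74],
    [-1,37.7,-29.4,-4,0,0,1.74],
    [-1,37.7,-29.4,-4,0,0,1.74],
    [-1,37.7,-29.4,-4,0,0,1.74],
    [-1,37.7,-29.4,-4,0,0,1.74],
    [-1,37.7,-29.4,-4,0,0,1.74],
  ],
)

```text
time: 1.1
ee_pos: [500.7, -178.6, 271.2]
tcp_rot: [-0.0, 1.0, 0.017, -0.0]
contact_force: [1.1, -1.1, -1.4]
opening: 85.3
grasp_force: 0.0
```

drive_tool(
  increments=[
    [-1,-2.4,-31.7,0,0,0,1.74],
    [-1,-2.4,-31.7,0,0,0,1.74],
    [-1,-2.4,-31.7,0,0,0,1.74],
    [-1,-2.4,-31.7,0,0,0,1.74],
    [-1,-2.4,-31.7,0,0,0,1.74],
    [-1,-2.4,-31.7,0,0,0,1.74],
    [-1,-2.4,-31.7,0,0,0,1.74],
    [-1,-2.4,-31.7,0,0,0,1.74],
    [-1,-2.4,-31.7,0,0,0,1.74],
    [-1,-2.4,-31.7,0,0,0,1.74],
  ],
)

```text
time: 2.1
ee_pos: [508.0, 137.4, 270.9]
tcp_rot: [0.0, 0.991, -0.135, -0.0]
contact_force: [0.4, -0.6, -0.4]
opening: 85.4
grasp_force: 0.0
```

```bash
python3 - <<'E'
from h import *
import pickle
o=manip.get_obs();w=manip.camera_info("wrist");im=manip.snapshot("wrist")
pickle.dump(w,open("w1.pkl","wb"));cv2.imwrite("pics/w1.png",im[:,:,::-1])
print(o["time"],o["ee_pos"].round(1),o["q"].round(2))
yw=np.radians(-15.4);X=lambda x,y,z:np.array([469.6+x*np.cos(yw)-y*np.sin(yw),148+x*np.sin(yw)+y*np.cos(yw),z])
for n,p in dict(fin0=(-35,50,127),fin12=(-23,50,127),c1=(120,90,75),c2=(120,-90,75),c3=(-120,-90,75),c4=(-120,90,75)).items(): print(n,proj(w,X(*p)).round(0))
E
```

```text
2.1 [508.  137.4 270.9] [ 0.18  0.21  1.54 -0.    1.39  2.03]
fin0 [[214. 239.]]
fin12 [[214. 230.]]
c1 [[182. 103.]]
c2 [[331. 102.]]
c3 [[318. 274.]]
c4 [[195. 274.]]
```

View pics/w1.png

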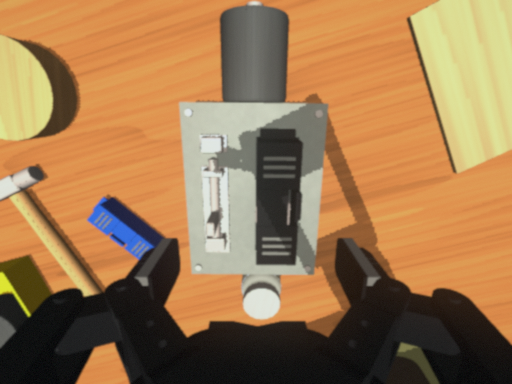

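The wrist view shows the deck corners at about (180,103), (328,103), (313,274) and (193,274), the cover at (279,198) and the bolt at (214,190). The fin is near (214,225). I take a close crop for the corners and the fin.

```bash
python3 - <<'E'
import cv2
im=cv2.imread("pics/w1.png");cv2.imwrite("pics/c2.png",cv2.resize(im[95:285,170:340],None,fx=3,fy=3,interpolation=cv2.INTER_CUBIC))
E
```

```text
(no output)
```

View pics/c2.png

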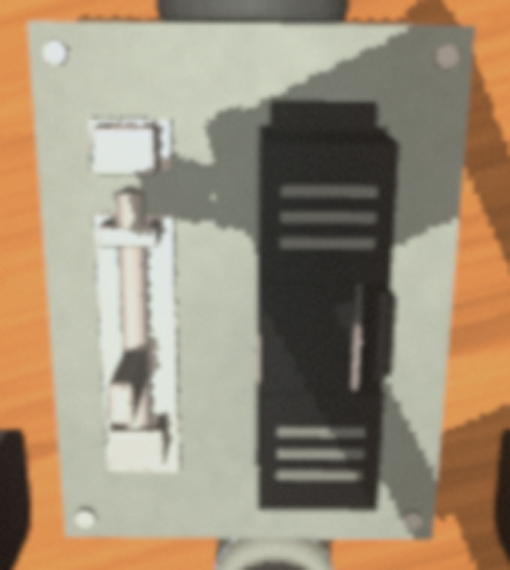

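```bash
python3 - <<'E'
from h import *
import pickle
w=pickle.load(open("w1.pkl","rb"))
uv=np.array([(28,23),(472,25),(430,537),(66,537),(121,404)])/3+[170,95]
P=cast(w,uv[:4],75);C=P.mean(0);d=P[0]+P[1]-P[2]-P[3];e=P[0]+P[3]-P[1]-P[2]
yx=np.degrees(np.arctan2(d[1],d[0]));yy=np.degrees(np.arctan2(-e[0],e[1]))
print("C",C,"yaw",yx,yy,np.linalg.norm(np.diff(P,axis=0),axis=1))
F=cast(w,uv[4:],127)[0];yw=np.radians((yx+yy)/2);Rb=np.array([[np.cos(yw),-np.sin(yw)],[np.sin(yw),np.cos(yw)]])
f=Rb.T@(F-C)[:2];print("fin in box",f,"world",F)
g=C[:2]+Rb@[f[0],50];y=np.degrees(yw)
# pads open stand 13 back; grasp height ~ z 110 -> tcp ~ 110-18.7
plan((*g,190),y,4);plan((*g,94),y,4,(*g,190),y)
E
```

```text
C [470.72283468 152.54024437  75.        ] yaw -15.91257113805169 -15.573640435548958 [178.14935811 238.77680376 178.4407776 ]
fin in box [-23.09124935  49.47639946] world [461.92195301 206.42590463 127.        ]
row: [-15.72 -12.48  20.23] turn z 0.068 from [509.2 141.9 270.9] yaw -15.47
row: [ 0. -0. 24.] turn z -0.0 from [462.1 206.9 190. ] yaw -15.74
```

```bash
python3 - <<'E'
from h import *
import pickle
w=pickle.load(open("w1.pkl","rb"));uv=np.array([(28,23),(472,25),(430,537),(66,537)])/3+[170,95]
w2=manip.camera_info("wrist");im=manip.snapshot("wrist");cv2.imwrite("pics/w2.png",im[:,:,::-1]);pickle.dump(w2,open("w2.pkl","wb"))
p2=proj(w2,cast(w,uv,75))
for nm,c,p,f in(("w1",w,uv,"w1"),("w2",w2,p2,"w2")):
    g=cv2.imread(f"pics/{f}.png",0)
    s=cv2.cornerSubPix(g,p.astype(np.float32).reshape(-1,1,2),(5,5),(-1,-1),(3,50,.01)).reshape(-1,2)
    P=cast(c,s,75);d=P[0]+P[1]-P[2]-P[3];e=P[0]+P[3]-P[1]-P[2]
    print(nm,p.round(1).tolist(),s.round(1).tolist(),P.mean(0).round(1),np.degrees([np.arctan2(d[1],d[0]),np.arctan2(-e[0],e[1])]),np.linalg.norm(np.diff(P,axis=0),axis=1).round(1))
print(manip.get_obs()["ee_pos"])
E
```

```text
w1 [[179.3, 102.7], [327.3, 103.3], [313.3, 274.0], [192.0, 274.0]] [[178.60000610351562, 101.0999984741211], [328.3999938964844, 104.5999984741211], [313.29998779296875, 274.0], [192.0, 274.0]] [470.8 152.4  75. ] [-15.98949467 -16.08200371] [180.3 237.4 178.4]
w2 [[184.3, 102.5], [332.3, 103.3], [317.2, 274.1], [195.9, 273.7]] [[183.60000610351562, 101.0999984741211], [333.3999938964844, 103.9000015258789], [316.79998779296875, 274.1000061035156], [195.89999389648438, 273.70001220703125]] [470.9 152.5  75. ] [-16.07017097 -15.95499141] [180.3 238.  177.8]
[508.80387513 139.46151873 270.83512437]
```

```bash
cat >> h.py <<'E'
YB=-15.95;CB=np.array([470.9,152.5])
def box(x,y):
    a=np.radians(YB);return CB+[x*np.cos(a)-y*np.sin(a),x*np.sin(a)+y*np.cos(a)]
E
python3 - <<'E'
from h import *
g=box(-23,49.7);print(g);plan((*g,170),YB,4)
E
```

```text
[462.44293709 206.6070059 ]
row: [-15.66 -13.07  25.21] turn z 0.172 from [508.8 139.5 270.8] yaw -15.26
```

drive_tool(
  increments=[
    [0,-15.6,-13,25,0,0,0.15],
    [0,-15.6,-13,25,0,0,0.15],
    [0,-15.6,-13,25,0,0,0.15],
    [0,-15.6,-13,25,0,0,0.15],
    [0,0,0,0,0,0,0],
    [0,0,0,0,0,0,0],
    [0,0,0,0,0,0,0],
    [0,0,0,0,0,0,0],
    [0,0,0,0,0,0,0],
    [0,0,0,0,0,0,0],
  ],
)

```text
time: 3.2
ee_pos: [463.2, 202.7, 172.0]
tcp_rot: [-0.0, 0.99, -0.14, 0.001]
contact_force: [-0.6, 0.1, -0.6]
opening: 42.5
grasp_force: 0.0
```

```bash
python3 - <<'E'
from h import *
import pickle
w=manip.camera_info("wrist");im=manip.snapshot("wrist")[:,:,::-1].copy()
g=box(-23,49.7);plan((*g,101),YB,4)
p=proj(w,[[*box(-23+a,49.7+b),127] for a,b in((-9,-5),(-9,5),(9,5),(9,-5))]).round().astype(int);print(p.tolist())
cv2.polylines(im,[p.reshape(-1,1,2)],True,(0,0,255),1)
c=p.mean(0).astype(int);cv2.imwrite("pics/w3.png",cv2.resize(im[max(0,c[1]-90):c[1]+90,c[0]-110:c[0]+110],None,fx=3,fy=3,interpolation=cv2.INTER_CUBIC))
E
```

```text
row: [-0.4  -0.89 17.7 ] turn z -0.032 from [463.  202.7 171.8] yaw -16.08
[[258, 225], [245, 225], [245, 202], [258, 202]]
```

View pics/w3.png

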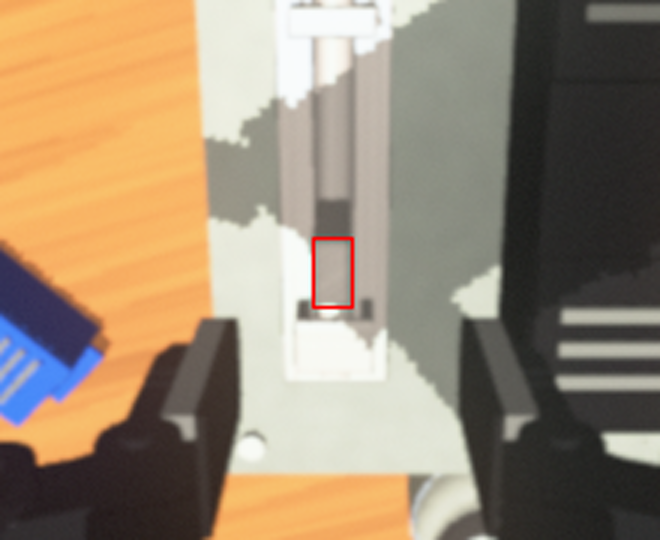

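The projected fin outline (crop 312–353, 238–307) falls on the fin, so I descend, pinch it and slide.

drive_tool(
  increments=[
    [0,-0.4,-0.9,17.7,0,0,0],
    [0,-0.4,-0.9,17.7,0,0,0],
    [0,-0.4,-0.9,17.7,0,0,0],
    [0,-0.4,-0.9,17.7,0,0,0],
    [1,0,0,0,0,0,0],
    [1,0,0,0,0,0,0],
    [1,0,0,0,0,0,0],
    [1,0,0,0,0,0,0],
    [1,0,0,0,0,0,0],
    [1,0,0,0,0,0,0],
  ],
)

```text
time: 4.25
ee_pos: [462.6, 207.7, 101.1]
tcp_rot: [-0.001, 0.99, -0.14, 0.001]
contact_force: [2.1, 5.6, -4.2]
opening: 8.9
grasp_force: 60.1
```

drive_tool(
  increments=[
    [1,5,0,0,0,0,0],
    [1,5,0,0,0,0,0],
    [1,5,0,0,0,0,0],
    [1,5,0,0,0,0,0],
    [1,5,0,0,0,0,0],
    [1,5,0,0,0,0,0],
    [1,4,0,0,0,0,0],
    [1,4,0,0,0,0,0],
    [1,0,0,0,0,0,0],
    [1,0,0,0,0,0,0],
  ],
)

```text
time: 5.25
ee_pos: [498.9, 197.3, 101.1]
tcp_rot: [-0.001, 0.99, -0.14, 0.0]
contact_force: [0.3, 4.7, -3.6]
opening: 9.0
grasp_force: 60.3
```

drive_tool(
  increments=[
    [1,2,0,0,0,0,0],
    [1,2,0,0,0,0,0],
    [1,1,0,0,0,0,0],
    [1,0,0,0,0,0,0],
    [1,0,0,0,0,0,0],
    [1,0,0,0,0,0,0],
    [1,0,0,0,0,0,0],
    [1,0,0,0,0,0,0],
    [1,0,0,0,0,0,0],
    [1,0,0,0,0,0,0],
  ],
)

```text
time: 6.25
ee_pos: [499.9, 197.0, 101.0]
tcp_rot: [-0.001, 0.99, -0.14, -0.003]
contact_force: [-8.2, 10.5, 2.4]
opening: 8.6
grasp_force: 61.2
```

drive_tool(
  increments=[
    [0,-1,0,0,0,0,0],
    [0,0,0,0,0,0,0],
    [0,0,0,0,0,0,0],
    [0,0,0,0,0,0,0],
    [0,0,0,-20,0,0,0],
    [0,0,0,-25,0,0,0],
    [-1,0,0,-25,0,0,0],
    [-1,0,0,0,0,0,0],
    [-1,0,0,0,0,0,0],
    [-1,0,0,0,0,0,0],
  ],
)

```text
time: 7.25
ee_pos: [501.6, 194.9, 169.5]
tcp_rot: [0.0, 0.99, -0.14, -0.001]
contact_force: [0.0, -0.3, -0.7]
opening: 85.3
grasp_force: 0.0
```

```bash
python3 - <<'E'
from h import *
w=manip.camera_info("wrist");im=manip.snapshot("wrist")[:,:,::-1].copy()
plan((*box(0,-27.5),173),YB,4);print(proj(w,[[*box(15,50),127]]))
for pts,z in(((((-78,-55.5),(78,-55.5),(78,-4.5),(-78,-4.5))),116),((((6,45),(6,55),(24,55),(24,45))),127)):
    p=proj(w,[[*box(*q),z] for q in pts]).round().astype(int);cv2.polylines(im,[p.reshape(-1,1,2)],True,(0,0,255),1)
cv2.imwrite("pics/w4.png",im)
E
```

```text
row: [-4.41 19.15 -0.93] turn z -0.027 from [501.4 194.8 169.3] yaw -16.06
[[255.12842512 216.11745485]]
```

View pics/w4.png

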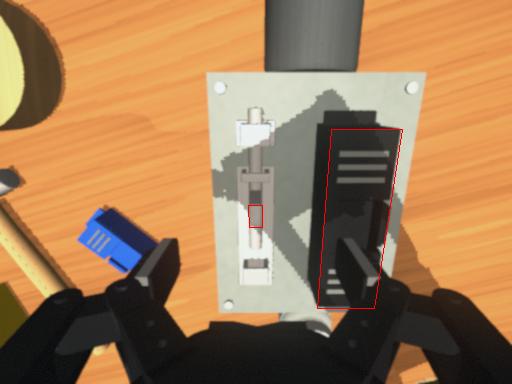

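The rod passes through the keeper at (255,112) and the fin sits in its predicted home outline (255,216). The cover's outline matches at its right edge (402–375). I move over the cover and descend open.

drive_tool(
  increments=[
    [-1,-4.4,19.1,0,0,0,0],
    [-1,-4.4,19.1,0,0,0,0],
    [-1,-4.4,19.1,0,0,0,0],
    [-1,-4.4,19.1,0,0,0,0],
    [-1,0,0,0,0,0,0],
    [-1,0,0,0,0,0,0],
    [-1,0,0,0,0,0,0],
    [-1,0,0,0,0,0,0],
    [-1,0,0,0,0,0,0],
    [-1,0,0,0,0,0,0],
  ],
)

```text
time: 8.3
ee_pos: [464.5, 127.1, 170.4]
tcp_rot: [-0.0, 0.99, -0.139, 0.0]
contact_force: [-0.0, -0.1, 0.4]
opening: 85.1
grasp_force: 0.0
```

```bash
python3 - <<'E'
from h import *
w=manip.camera_info("wrist");im=manip.snapshot("wrist")[:,:,::-1].copy()
plan((*box(0,-27.5),80),YB,5)
p=proj(w,[[*box(*q),116] for q in((-78,-55.5),(78,-55.5),(78,-4.5),(-78,-4.5))]).round().astype(int);cv2.polylines(im,[p.reshape(-1,1,2)],True,(0,0,255),1)
p=proj(w,[[*box(-17,-58.5),97],[*box(17,-58.5),97]]).round().astype(int);cv2.polylines(im,[p.reshape(-1,1,2)],False,(0,255,0),1)
cv2.imwrite("pics/w5.png",im)
E
```

```text
row: [-0.16  0.25 18.08] turn z -0.014 from [464.5 127.  170.4] yaw -16.02
```

View pics/w5.png

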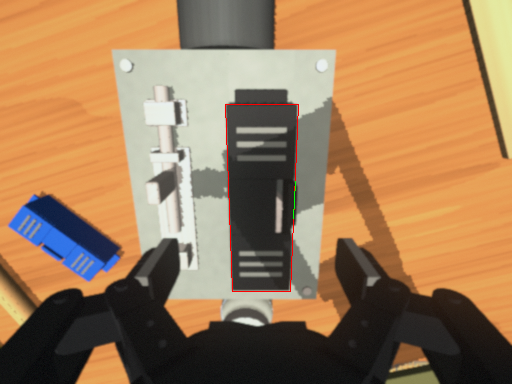

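The cover outline fits to the pixel (226–298, 103–291) and the tab is at (294,202), so I descend and pinch.

drive_tool(
  increments=[
    [-1,-0.2,0.2,18,0,0,0],
    [-1,-0.2,0.2,18,0,0,0],
    [-1,-0.2,0.2,18,0,0,0],
    [-1,-0.2,0.2,18,0,0,0],
    [-1,-0.2,0.2,18,0,0,0],
    [1,0,0,0,0,0,0],
    [1,0,0,0,0,0,0],
    [1,0,0,0,0,0,0],
    [1,0,0,0,0,0,0],
    [1,0,0,0,0,0,0],
  ],
)

```text
time: 9.35
ee_pos: [464.2, 127.1, 83.0]
tcp_rot: [-0.001, 0.99, -0.14, 0.002]
contact_force: [-2.7, 1.9, 10.0]
opening: 43.4
grasp_force: 60.0
```

drive_tool(
  increments=[
    [1,0,0,-3,0,0,0],
    [1,0,0,-6,0,0,0],
    [1,0,0,-8,0,0,0],
    [1,0,0,-10,0,0,0],
    [1,0,0,-10,0,0,0],
    [1,0,0,-10,0,0,0],
    [1,0,0,-10,0,0,0],
    [1,0,0,-10,0,0,0],
    [1,0,0,-10,0,0,0],
    [1,0,0,-5,0,0,0],
  ],
)

```text
time: 10.35
ee_pos: [463.6, 126.2, 163.8]
tcp_rot: [-0.0, 0.99, -0.14, 0.001]
contact_force: [-0.1, 0.8, -1.6]
opening: 43.1
grasp_force: 61.4
```

```bash
python3 - <<'E'
from h import *
im=manip.snapshot("wrist")[:,:,::-1];cv2.imwrite("pics/w6.png",im)
# board by second look in this wrist view if visible
t=cv2.imread("pics/top0.png");print(manip.get_obs()["ee_pos"],manip.get_obs()["contact_force"])
plan((500,-60,172),-2,5)
plan((538,-221,172),12,6,(500,-60,172),-2)
E
```

```text
[463.94018155 126.22430029 164.11092074] [ 0.33381887  0.24155152 -1.8612369 ]
row: [13.87 35.41 -1.58] turn z -2.809 from [463.9 126.2 164.1] yaw -16.04
row: [ 4.54 27.26 -0.  ] turn z -2.333 from [500. -60. 172.] yaw -2
```

View pics/w6.png

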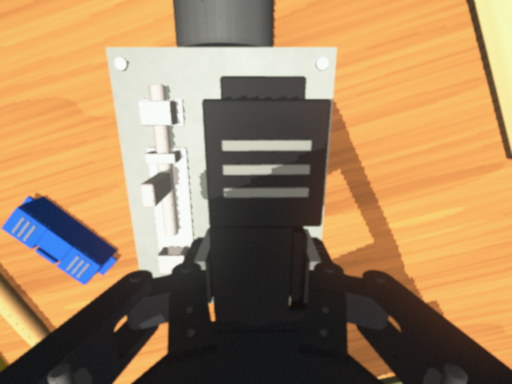

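The cover hangs in the pinch (203–330, 77–225) and is clear of the deck. The bolt is still home at (160,150). I carry it to the board.

drive_tool(
  increments=[
    [1,8,20,-1,0,0,-1.5],
    [1,13,34,-1,0,0,-2.6],
    [1,13,34,-1,0,0,-2.6],
    [1,13,34,-1,0,0,-2.6],
    [1,13,34,-1,0,0,-2.6],
    [1,8,30,-1,0,0,-2.4],
    [1,5,28,0,0,0,-2.4],
    [1,5,28,0,0,0,-2.4],
    [1,5,28,0,0,0,-2.4],
    [1,5,20,0,0,0,-2.4],
  ],
)

```text
time: 11.4
ee_pos: [519.7, -174.0, 168.1]
tcp_rot: [0.0, 0.998, 0.069, -0.0]
contact_force: [0.2, -0.2, -1.5]
opening: 43.3
grasp_force: 61.4
```

```bash
python3 - <<'E'
from h import *
w=manip.camera_info("wrist");im=manip.snapshot("wrist")[:,:,::-1].copy()
print(manip.get_obs()["contact_force"])
plan((538,-221,110),12,10)
a=np.radians(12)
p=proj(w,[[538+x*np.cos(a)-y*np.sin(a),-221+x*np.sin(a)+y*np.cos(a),10] for x,y in((120,90),(120,-90),(-120,-90),(-120,90))]).round().astype(int);print(p.tolist())
cv2.polylines(im,[p.reshape(-1,1,2)],True,(0,0,255),1);cv2.imwrite("pics/w7.png",im)
E
```

```text
[ 2.35411285 -1.89270304 -1.35348282]
row: [0.86 4.62 5.83] turn z -0.405 from [ 521.7 -177.   168.3] yaw 7.95
[[209, 55], [387, 41], [373, 252], [232, 261]]
```

View pics/w7.png

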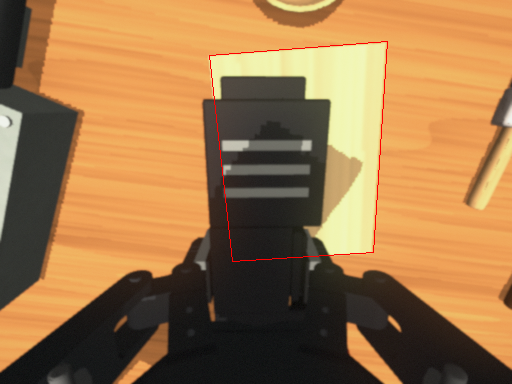

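The board outline (209,55)–(387,41)–(373,252) matches the prediction, so I centre the cover over it and lower it.

drive_tool(
  increments=[
    [1,1.2,6,6,0,0,-0.5],
    [1,1.2,6,7,0,0,-0.5],
    [1,1.2,6,8,0,0,-0.5],
    [1,1.2,6,9,0,0,-0.5],
    [1,1.2,6,10,0,0,-0.5],
    [1,1.2,6,10,0,0,-0.5],
    [1,1.2,6,10,0,0,-0.5],
    [1,0.4,4.2,10,0,0,-0.5],
    [1,0,0,10,0,0,0],
    [1,0,0,10,0,0,0],
  ],
)

```text
time: 12.45
ee_pos: [536.0, -216.3, 77.5]
tcp_rot: [-0.0, 0.995, 0.103, -0.0]
contact_force: [-0.1, 0.7, -1.8]
opening: 43.1
grasp_force: 61.9
```

drive_tool(
  increments=[
    [1,0,0,10,0,0,0],
    [1,0,0,10,0,0,0],
    [1,0,0,10,0,0,0],
    [1,0,0,6,0,0,0],
    [1,0,0,3,0,0,0],
    [1,0,0,0,0,0,0],
    [1,0,0,0,0,0,0],
    [1,0,0,0,0,0,0],
    [1,0,0,0,0,0,0],
    [1,0,0,0,0,0,0],
  ],
)

```text
time: 13.45
ee_pos: [536.3, -216.4, 39.8]
tcp_rot: [0.0, 0.995, 0.103, 0.0]
contact_force: [0.1, -0.2, -1.7]
opening: 43.5
grasp_force: 61.9
```

drive_tool(
  increments=[
    [1,0,0,2,0,0,0],
    [1,0,0,2,0,0,0],
    [1,0,0,1.5,0,0,0],
    [1,0,0,1,0,0,0],
    [1,0,0,0,0,0,0],
    [1,0,0,0,0,0,0],
    [1,0,0,0,0,0,0],
    [1,0,0,0,0,0,0],
    [1,0,0,0,0,0,0],
    [1,0,0,0,0,0,0],
  ],
)

```text
time: 14.45
ee_pos: [536.2, -216.3, 33.1]
tcp_rot: [0.0, 0.995, 0.103, 0.0]
contact_force: [-0.3, 0.3, -1.5]
opening: 43.4
grasp_force: 61.9
```

drive_tool(
  increments=[
    [1,0,0,1,0,0,0],
    [1,0,0,1,0,0,0],
    [1,0,0,0,0,0,0],
    [1,0,0,0,0,0,0],
    [1,0,0,0,0,0,0],
    [1,0,0,0,0,0,0],
    [1,0,0,0,0,0,0],
    [1,0,0,0,0,0,0],
    [1,0,0,0,0,0,0],
    [1,0,0,0,0,0,0],
  ],
)

```text
time: 15.45
ee_pos: [536.3, -216.3, 32.3]
tcp_rot: [0.0, 0.995, 0.103, 0.0]
contact_force: [-3.0, 2.2, 7.9]
opening: 43.0
grasp_force: 66.0
```

Contact is felt: +8 N at z 32, as predicted. I release and rise.

drive_tool(
  increments=[
    [0.1,0,0,0,0,0,0],
    [-0.2,0,0,0,0,0,0],
    [-0.6,0,0,0,0,0,0],
    [-1,0,0,0,0,0,0],
    [-1,0,0,0,0,0,0],
    [-1,0,0,0,0,0,0],
    [-1,0,0,0,0,0,0],
    [-1,0,0,-5,0,0,0],
    [-1,0,0,-15,0,0,0],
    [-1,0,0,-20,0,0,0],
  ],
)

```text
time: 16.45
ee_pos: [535.3, -215.9, 70.8]
tcp_rot: [-0.001, 0.995, 0.103, -0.001]
contact_force: [0.3, -0.1, 1.1]
opening: 85.5
grasp_force: 0.0
```

drive_tool(
  increments=[
    [-1,0,0,-25,0,0,0],
    [-1,0,0,-25,0,0,0],
    [-1,0,0,-25,0,0,0],
    [-1,0,0,-25,0,0,0],
    [-1,0,0,-20,0,0,0],
    [-1,0,0,0,0,0,0],
    [-1,0,0,0,0,0,0],
    [-1,0,0,0,0,0,0],
    [-1,0,0,0,0,0,0],
    [-1,0,0,0,0,0,0],
  ],
)

```text
time: 17.45
ee_pos: [535.6, -216.0, 189.9]
tcp_rot: [-0.001, 0.995, 0.103, -0.001]
contact_force: [0.4, -0.7, 0.7]
opening: 85.4
grasp_force: 0.0
```

```bash
python3 - <<'E'
from h import *
print(manip.get_obs()["ee_pos"])
a=manip.snapshot("wrist")[:,:,::-1];b=manip.snapshot("top")[:,:,::-1]
b=cv2.resize(b[120:260,130:350],None,fx=1.8,fy=1.8,interpolation=cv2.INTER_CUBIC)
a=cv2.resize(a,(396,297));b=cv2.resize(b,(396,252));cv2.imwrite("pics/end.png",cv2.hconcat([a,cv2.copyMakeBorder(b,0,45,0,0,0)]))
E
```

```text
[ 535.58232844 -215.98358208  189.88875058]
```

View pics/end.png

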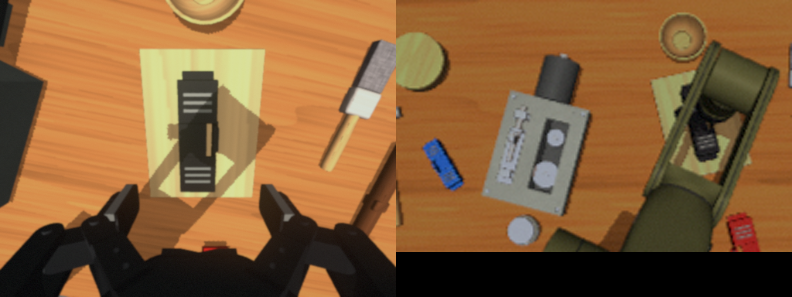

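The cover lies flat within the board (left picture: cover 178–217 by 72–192 on board 140–265 by 50–197). The bolt is home and nothing else has been disturbed.

```bash
python3 -c "from bench import manip; print(manip.sign_off())"
```

```text
the job is handed in; nothing more can be done
None
```

I slid the lock bolt to its stop in the keeper, set the cover flat and upright on the board with both ends on it, and handed the job in about 18 s into the 50 s limit; the simulator gave no verdict.

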